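# Clamp a petri dish on the viewing stage and lock the bar with its thumb wedge

## Robot

A 6-joint arm with a two-finger parallel gripper is mounted at the origin on a cart in front of the work surface, level with it; the furniture and walls round the work are solid. World frame = base frame: x ahead of the robot, y to its left, z up, the work surface at z = 0. Lengths are in m, angles in rad, forces in N, time in s.
With the tool pointing down it reaches from about 0.25 to 0.775 m from the base axis. Payload 4 kg.
Tool frame: the origin (TCP) lies on the centre line of the jaws, within the pads' length; the fingertips stand 14 mm ahead of it and the grasp point (between the pads) lies 5 mm behind it (robot.tcp_to_tips is the distance from the TCP to the fingertips, in m); z points along the fingers, y is the line along which they close (so a half turn about z gives the same grasp; the last joint's range is limited). The gripper opens to 94 mm and grips with 3 to 60 N. Pads are 16 mm wide; open, the fingers measure 119 mm over their backs; the gripper's body (75 mm by 177 mm) begins 78 mm behind the grasp point.
Start: joints at [1.027, 0.087, 1.371, -0, 1.684, -0.103], TCP at [0.235, 0.497, 0.22] pointing down, gripper open.
Joint ranges: [-3.1, 3.1], [-0.76, 2.03], [0.27, 2.55], [-1.08, 4.22], [0.17, 2.65], [-2.57, 2.57]. Speed limits (rad/s): [2.79, 2.79, 3.14, 3.14, 3.14, 3.14].

## Interface

Orientations are given as [roll, pitch, yaw] about the fixed x, y, z axes, in that order (R = Rz(yaw) Ry(pitch) Rx(roll)).
In Python, from bench import robot gives the robot as it stands.
- The arm moves only by the tool carry_out, never from a script. Its argument "increments" is a list of rows, each a list of 3 entries, a list of its own where there are three numbers: the closure in counts, from 0 (fully open) to 255 (shut), then the shift along the tool's x, y, z in mm, then the turn about the tool's z in degrees. In form: [[fingers, [dx, dy, dz], twist], ...]. A call has 1 to 8 rows; each row shifts and turns the commanded pose from where the row before left it, along the tool's axes as they then stand; what a row does not reach is not made up. A row lasts 1/10 s, in which the tool goes at most 50 mm and 8.59 degrees, less where a joint would pass 70% of its speed; a pose out of reach is approached as far as the arm can. A call with a gripper value outside its range is refused whole. The fingers move at their own pace and stop on an object; the grip force is fixed at half the most. Time passes only in rows, so rows that do not move let the fingers close. It gives the time, the measured TCP pose, the force, the opening and the grip force at its end, in the units of the state.
- robot.get_obs(): the state, without advancing time (a new reading comes with each control period).
- robot.snapshot(name): name is "scene" or "top" or "wrist"; returns the picture (400x640x3 uint8, blue, green, red); there is no depth.
- robot.get_calibration(name): a dict with "vfov" (degrees; the focal length in pixels is half the picture's height over the tangent of half this angle, whatever the lens; pixels are square), "cx", "cy" (the principal point, pixels), "k1" (the pictures are not rectified: a ray, as slopes to the right and down, at radius r is drawn at 1 + k1 r^2 times it, then the intrinsics apply), "T" (4x4, takes a point from camera to world coordinates). Camera axes: x right, y down, z forward; pixel columns grow to the right and rows downward; lengths in m; the calibration is good to about 2 mm. A picture is of the moment at which its call begins: read the wrist's pose just before it. get_calibration takes no time and is no camera call; for the wrist camera it gives the pose at the moment of the call.
- robot.close_job(): hands the job in; it is judged then, once.
The state is a dict: "time": time; "joint_positions": joint angles; "qvel": joint speeds; "joint_torque": joint torques, N m; "tool_pos": TCP position; "ee_rot": TCP orientation; "wrist_force": force on the tool from outside, world axes, zero at the start; "wrist_torque": the same for the moment, N m; "width": finger opening in m; "finger_force": force on a finger pad.
Only numpy, scipy, OpenCV 4.12 (cv2) and the standard library are available. Lean on these libraries where they do the work, as an engineer would, in place of code of your own. Each camera call takes 0.05 s, during which the arm holds its last target. There are 200 camera calls.

## Task

Set the petri dish flat on the white viewing window of the dish stage and slide the clamp bar up until its rubber nose holds the dish gently against the two stop pins. Then push the thumb wedge in under the bridge, feeling for the jam, until it locks the bar fast: a firm thumb's push (about 12 N), never a blow or a hard shove that would spring the bridge. Let go of everything, and leave the other things on the bench where they are.

Things in the scene. Friction and masses are not known exactly. Their poses are not given: they have to be found in the camera images.
- stage: Aluminium dish clamp stage fixed on the bench, plate 140 x 300 mm, its top 14 mm above the bench. Origin on the bench under the clamp bar's axis; z up, +y the way the bar slides to close on the dish, +x the way the thumb wedge is pushed in. Plate: x -95 to 45, y -170 to 130 mm. Guides beside the bar: x -21 to 21, y -100 to 0 mm, 30 mm high.
- nest (a point): Centre of the round white viewing window (66 mm across) on the plate's top; axes as the stage's. Two steel stop pins, 8 mm thick, 16 mm high, stand 27 mm beyond it along +y, 19 mm to either side; a dish touching both is centred here within 1 mm, so set it down 4 to 8 mm short of them: the bar pushes it home. Fingers have room on its two sides along the stage's x.
- bridge (a point): Middle of the top of the aluminium bridge that straddles bar and wedge, 58 mm above the bench; 48 mm along the stage's x, 36 mm along y; two set screws stand 6 mm above it. How they are set varies and cannot be seen; it decides where the wedge jams.
- dish: The only petri dish, closed, clear with a pale filling, 59 mm across and 15 mm high, 50 g. Origin at the centre of its underside; z up. It lies on the bench to the left or to the right of the stage.
- clamp_bar: Steel sliding bar, 24 x 12 mm, 164 mm long, in the stage's guides; axes as the stage's, moves along y only. Origin at the middle of the upright ribbed finger post on its rear end: post 26 mm wide (x), 12 mm thick (y), from 24 mm below to 12 mm above the origin (28 to 64 mm above the bench). About 3 N slides it; it stays where it is left.
- nose (a point): Middle of the face of the bar's black rubber nose (30 mm wide, 12 mm high), 160 mm ahead of the post along +y. It starts 25 to 40 mm short of a seated dish. It stops when the dish meets the pins: a push of 6 to 9 N on the post seats the dish; more than 18 N on the dish would crack it.
- wedge: Steel thumb wedge, 20 mm wide, 94 mm long, 7 degree ramp, captive under the bridge and across the bar; axes as the stage's. Origin at the middle of its upright ribbed thumb tab: tab 10 mm thick (x), 24 mm wide (y), 22 mm below to 20 mm above the origin, which is 50 to 58 mm above the bench. It slides along the stage's +x, sinking 1.2 mm per 10 mm.
- thumb_face (a point): Face of the tab to push on (away from the bridge). Starts 85 to 93 mm before the bar's axis (stage x). Slides with 1 N until the wedge meets the bar, with this face 52 to 78 mm before the axis, unforeseeable; then the push rises about 5 N per mm. It locks itself and stays. Its load on the bar is 1.5 to 2.5 times the push: fast from 15 N (push 10 N), sprung above 44 N (push 17 N).
- timer: White countdown timer, 62 x 68 x 18 mm, on the bench on the other side of the stage from the dish; origin at the centre of its underside. To be left alone.
- vial_a: Small brown vial with black cap, 27 x 27 x 59 mm, behind the stage to the left; origin under its centre. To be left alone.
- vial_b: Small brown vial with black cap, 27 x 27 x 59 mm, beside the other one; origin under its centre. To be left alone.
- beaker: Small glass beaker, 55 x 60 x 70 mm, behind and to the right of the stage; origin under its centre. To be left alone.
- tape: Roll of masking tape lying flat, 100 mm across, 25 mm high, in front of the stage to the right; origin under its centre. To be left alone.
- pen: White and red marker pen, 135 mm long, 16 mm thick, lying in front of the stage to the left; origin under its middle. To be left alone.
- scissors_red: Scissors with red handles, 199 mm long, 9 mm high, lying at the right; origin under their middle. To be left alone.
- notebook: Black notebook, 210 x 153 x 16 mm, lying at the right front; origin under its middle. To be left alone.
There are look-alikes about, which are no part of the job. What is shaped like the dish but red is not meant.

How it is judged:
On the way, in this order (a step that is already met when the one before it is completed fails the run):
1. the dish stands flat on the viewing window, let go (horizontal distance between dish and nest below 0.015 m and z of dish in the frame of nest between -0.003 and 0.003 m and angle between dish's own z axis and vertical below 0.06 rad and contact force between the fingers and dish below 0.1 N), for 0.1 s.
2. the bar's nose holds the dish against both stop pins (horizontal distance between dish and nest below 0.002 m and contact force between clamp_bar and dish above 0.4 N), for 0.2 s.
3. the thumb wedge is jammed on the bar (contact force between wedge and clamp_bar above 15 N), for 0.2 s.
At the end, for the whole second after the job is handed in: The dish lies flat on the window within 2 mm of its seated place against the pins, touched by the bar's nose (more than 0.15 N) and at rest; the wedge, let go, still bears on the bar with more than 15 N (horizontal distance between dish and nest below 0.002 m and angle between dish's own z axis and vertical below 0.06 rad and z of dish in the frame of nest below 0.003 m and contact force between clamp_bar and dish above 0.15 N and linear speed of dish below 0.01 m/s and contact force between wedge and clamp_bar above 15 N).
It fails at once if the wedge was driven so hard that the bridge sprang (more than 44 N on the bar) (contact force between wedge and clamp_bar above 44 N).
It fails at once if the dish was crushed by the bar (more than 18 N) (contact force between clamp_bar and dish above 18 N).
It fails at once if something that was to be left alone was shifted by more than 20 mm (distance of any of timer, vial_a, vial_b, beaker, tape, pen, scissors_red, notebook from where it was at the start of the episode above 0.02 m).
It also fails if it takes over 67 s, if anything falls off the work surface, if the arm or the gripper's body presses on something with over 40 N, if the wrist force passes 120 N, or if a joint passes its speed limit or range.

## Working session

There is one attempt and no reset: what is moved stays moved. The work goes in short steps, Python scripts to look and compute and a tool call to move; the robot and the scene stay as the last step left them, time stands still between calls to the robot, and variables do not carry over. Pictures are saved under pics/ and viewed, at most 10 in all, crops included, and the job is handed in when it is done.

Besides the shell and the picture viewer there is one more tool, called after "Call:" as name([rows], argument=value, ...), one row to a line, values as JSON. carry_out: Moves the arm, as the interface text tells. Its arguments: {"type":"object","properties":{"increments":{"type":"array","items":{"type":"array"}}},"required":["increments"]}

```bash
ls; mkdir -p pics
cat > h.py <<'E'
import numpy as np,cv2
from bench import robot
def snap(n,f):
    c=robot.get_calibration(n); im=robot.snapshot(n); cv2.imwrite('pics/'+f,im); np.save('pics/'+f+'.npy',c,allow_pickle=True); return im,c
def load(f):
    return cv2.imread('pics/'+f),np.load('pics/'+f+'.npy',allow_pickle=True).item()
def K(c): return 200/np.tan(np.radians(c['vfov'])/2)
def ray(c,u,v):
    f=K(c); x=(u-c['cx'])/f;y=(v-c['cy'])/f
    rd=np.hypot(x,y);r=rd
    for _ in range(30): r=rd/(1+c['k1']*r*r)
    s=r/rd if rd>0 else 1
    T=np.array(c['T']); return T[:3,3],T[:3,:3]@np.array([x*s,y*s,1])
def onz(c,u,v,z):
    o,d=ray(c,u,v); return o+d*(z-o[2])/d[2]
def proj(c,p):
    T=np.array(c['T']); q=T[:3,:3].T@(np.array(p)-T[:3,3]); x,y=q[:2]/q[2]; s=1+c['k1']*(x*x+y*y)
    return c['cx']+K(c)*x*s, c['cy']+K(c)*y*s
E
python3 - <<'E'
from h import *
for n in("scene","top"):
    im,c=snap(n,n+'.png'); print(n,c)
print(robot.get_obs())
E
```

```text
pics
scene {'vfov': 56.251605313866726, 'cx': 319.4531563183917, 'cy': 200.61215123736258, 'k1': -0.04982912574692392, 'T': array([[ 0.71619636, -0.53255914,  0.45104715,  0.10021149],
       [-0.6977144 , -0.53152025,  0.48029245, -0.54390662],
       [-0.01604344, -0.6586858 , -0.75224705,  0.82636081],
       [ 0.        ,  0.        ,  0.        ,  1.        ]])}
top {'vfov': 42.58590832738169, 'cx': 326.36426951289815, 'cy': 192.0199290513548, 'k1': -0.15114778570181625, 'T': array([[ 0.02285527, -0.98908565,  0.14555829,  0.29599054],
       [-0.99961784, -0.02487368, -0.01206159, -0.06610989],
       [ 0.01555051, -0.14522699, -0.98927615,  1.66219731],
       [ 0.        ,  0.        ,  0.        ,  1.        ]])}
{'time': 0.1, 'joint_positions': array([ 1.02692830e+00,  8.78777024e-02,  1.37207775e+00, -2.70659552e-05,
        1.68355286e+00, -1.03120730e-01]), 'qvel': array([-0.00075761, -0.00230095, -0.00270051, -0.00022028, -0.0010689 ,
       -0.00185895]), 'joint_torque': array([ 2.52389778e-03, -3.41251445e+01, -3.03301370e+01,  7.20509654e-02,
        3.04312678e-02, -8.04670344e-05]), 'tool_pos': array([0.2344296 , 0.49704445, 0.21843589]), 'ee_rot': array([-3.13968441e+00, -1.70436601e-04,  2.70084217e+00]), 'wrist_force': array([ 0.31912949, -0.89239867,  0.54993404]), 'wrist_torque': array([-0.00856572, -0.04640853, -0.0152007 ]), 'finger_force': 0.0, 'width': 0.0939027239457484}
```

```bash
ls pics
```

```text
scene.png
scene.png.npy
top.png
top.png.npy
```

View pics/top.png

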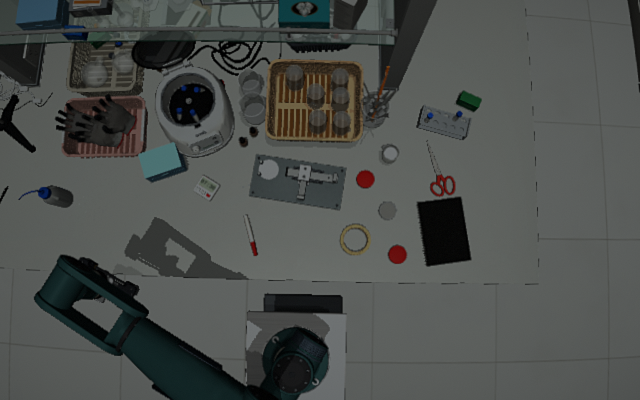

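View pics/scene.png

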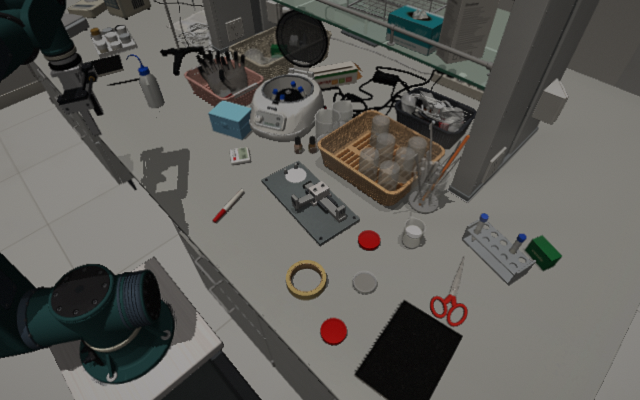

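The top view shows the stage at about (298,182), with its window at (269,169) and the tab at about (303,195). The pale dish is at (387,210), the red decoys are at (365,179) and (397,254), and the timer is at (207,187).

Run:
```python
from h import *
im,c=load('top.png')
g=cv2.cvtColor(im,cv2.COLOR_BGR2GRAY)
print('dish',im[210,387],'bench',im[225,387],'win',im[169,269],'plate',im[195,270])
cr=cv2.resize(im[140:230,240:410],None,fx=4.7,fy=4.7,interpolation=cv2.INTER_CUBIC)
cr=cv2.convertScaleAbs(cr,alpha=1.4)
cv2.imwrite('pics/crop1.png',cr)
im2,c2=load('scene.png')
cr=cv2.resize(im2[150:300,255:385],None,fx=4,fy=4,interpolation=cv2.INTER_CUBIC)
cv2.imwrite('pics/crop2.png',cv2.convertScaleAbs(cr,alpha=1.2))
```

```text
dish [79 83 81] bench [ 99 103  99] win [115 115 111] plate [67 67 60]
```

View pics/crop1.png

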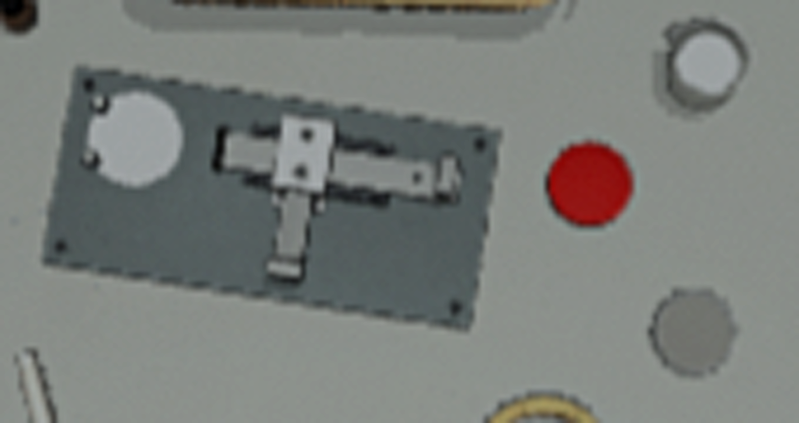

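View pics/crop2.png

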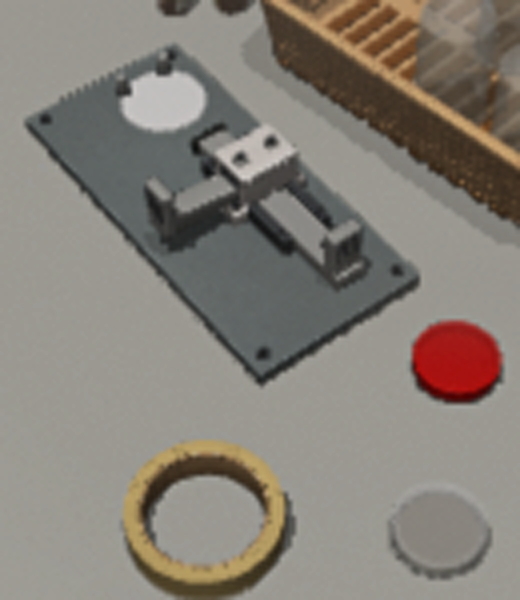

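Crop 1 shows the plate corners at (76,66), (499,129), (470,329) and (43,264), the window at (136,138) and the dish at (694,332). The tab is near the robot at (285,270) and the post at (452,180).

Run:
```python
from h import *
im,c=load('top.png')
u=lambda x,y:((x+.5)/4.7-.5+240,(y+.5)/4.7-.5+140)
P=[onz(c,*u(*p),.014) for p in [(76,66),(499,129),(470,329),(43,264)]]
S=np.array([[45,130],[45,-170],[-95,-170],[-95,130]])/1000
P=np.array(P)[:,:2]
cs,cp=S.mean(0),P.mean(0)
H=(S-cs).T@(P-cp); a=np.arctan2(H[0,1]-H[1,0],H[0,0]+H[1,1])
R=np.array([[np.cos(a),-np.sin(a)],[np.sin(a),np.cos(a)]])
t=cp-R@cs
print('stage',t,np.degrees(a),'res',(P-(S@R.T+t))*1000)
w=onz(c,*u(136,138),.014)[:2]; print('win',w,'stagecoords',R.T@(w-t))
print('tab top',R.T@(onz(c,*u(286,265),.074)[:2]-t),'post top',R.T@(onz(c,*u(452,170),.064)[:2]-t))
print('bridge',R.T@(onz(c,*u(305,150),.058)[:2]-t))
# dish by mask
hsv=cv2.cvtColor(im,cv2.COLOR_BGR2GRAY)
roi=hsv[190:230,370:405]; m=(cv2.GaussianBlur(roi,(3,3),0)<92).astype(np.uint8)
n,l,s,cc=cv2.connectedComponentsWithStats(m); k=l[20,17]; print(s[k],cc[k])
print('dish',onz(c,cc[k][0]+370,cc[k][1]+190,.013))
im2,c2=load('scene.png'); 
v=lambda x,y:((x+.5)/4-.5+255,(y+.5)/4-.5+150)
print('dish scene',onz(c2,*v(440,523),.013),'win scene',onz(c2,*v(163,100),.014))
T=np.array(robot.get_calibration('wrist')['T']);print(T)
```

```text
stage [0.59850537 0.0257238 ] -7.180184588003662 res [[ 0.74335766 -0.32762043]
 [ 0.78650617  0.70922244]
 [-0.87047097  0.75179773]
 [-0.65939286 -1.13339974]]
win [0.60990804 0.10456234] stagecoords [0.00145921 0.07964551]
tab top [-0.07892169 -0.04075868] post top [ 0.00292764 -0.14064798]
bridge [ 0.00267232 -0.04039567]
[  7  11  20  20 300] [16.68 20.2 ]
dish [ 0.48395401 -0.28327878  0.013     ]
dish scene [ 0.48543215 -0.28749862  0.013     ] win scene [0.60913415 0.103436   0.014     ]
[[ 0.42741256  0.87593522  0.22373199  0.17016382]
 [ 0.90405473 -0.41360019 -0.10779581  0.52888205]
 [-0.00188655  0.24833925 -0.96867129  0.3834266 ]
 [ 0.          0.          0.          1.        ]]
```

Call:
carry_out([
  [0, [0, 0, 0], 8.5],
  [0, [0, 0, 0], 8.5],
  [0, [0, 0, 0], 8.5],
  [0, [0, 0, 0], 8.5],
  [0, [0, 0, 0], 8.5],
  [0, [0, 0, 0], 8.5],
  [0, [0, 0, 0], 8.5],
  [0, [0, 0, 0], 8.5],
])

```text
time: 0.9
tool_pos: [0.2345, 0.4971, 0.2188]
ee_rot: [-3.141, 0.001, 1.508]
wrist_force: [-0.8, -0.0, 0.2]
width: 0.0939
finger_force: 0.0
```

Call:
carry_out([
  [0, [0, 0, 0], 4],
  [0, [-37, 17, 0], 0],
  [0, [-37, 17, 0], 0],
  [0, [-37, 17, 0], 0],
  [0, [-37, 17, 0], 0],
  [0, [-37, 17, 0], 0],
  [0, [-37, 17, 0], 0],
  [0, [-37, 17, 0], 0],
])

```text
time: 1.7
tool_pos: [0.3199, 0.2238, 0.219]
ee_rot: [-3.141, 0.0, 1.445]
wrist_force: [1.0, 0.9, 0.1]
width: 0.094
finger_force: 0.0
```

Call:
carry_out([
  [0, [-37, 17, 0], 0],
  [0, [-37, 17, 0], 0],
  [0, [-37, 17, 0], 0],
  [0, [-37, 17, 0], 0],
  [0, [-37, 17, 0], 0],
  [0, [-37, 17, 0], 0],
  [0, [-37, 17, 0], 0],
  [0, [-37, 17, 0], 0],
])

```text
time: 2.5
tool_pos: [0.4174, -0.087, 0.2191]
ee_rot: [-3.141, -0.0, 1.444]
wrist_force: [1.3, 0.2, 0.3]
width: 0.0941
finger_force: 0.0
```

Call:
carry_out([
  [0, [-37, 17, 0], 0],
  [0, [-37, 17, 0], 0],
  [0, [-37, 17, 0], 0],
  [0, [-37, 17, -10], 0],
  [0, [-37, 17, -10], 0],
  [0, [0, 0, 30], 0],
  [0, [0, 0, 30], 0],
  [0, [0, 0, 10], 0],
])

```text
time: 3.3
tool_pos: [0.4767, -0.2787, 0.165]
ee_rot: [-3.135, -0.004, 1.443]
wrist_force: [-0.4, 0.8, -0.6]
width: 0.0942
finger_force: 0.0
```

Run:
```python
from h import *
o=robot.get_obs(); print(o['tool_pos'],o['ee_rot'],o['time'],o['wrist_force'])
im,c=snap('wrist','w1.png')
print(proj(c,[.4845,-.285,.015]))
```

```text
[ 0.47668109 -0.27872822  0.16500082] [-3.13489168 -0.00383536  1.44343069] 3.3 [-0.35573835  0.75654319 -0.61353557]
(np.float64(324.55175588615003), np.float64(202.8079824925089))
```

View pics/w1.png

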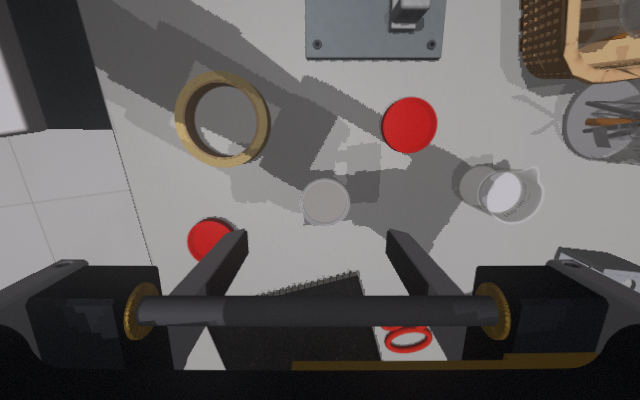

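The dish is at (325,202) in the wrist view, where predicted. It lies between the open fingers, and the red lids are clear of them.

Call:
carry_out([
  [0, [-5, 6, 35], 0],
  [0, [0, 0, 35], 0],
  [0, [0, 0, 20], 0],
  [0, [0, 0, 10], 0],
  [0, [0, 0, 0], 0],
  [0, [0, 0, 0], 0],
])

```text
time: 3.95
tool_pos: [0.4848, -0.2858, 0.0713]
ee_rot: [3.139, 0.001, 1.444]
wrist_force: [0.5, 0.2, 0.8]
width: 0.0939
finger_force: 0.0
```

Call:
carry_out([
  [0, [0, 0, 25], 0],
  [0, [0, 0, 20], 0],
  [0, [0, 0, 9], 0],
  [0, [0, 0, 0], 0],
  [180, [0, 0, 0], 0],
  [180, [0, 0, 0], 0],
  [180, [0, 0, 0], 0],
  [180, [0, 0, 0], 0],
])

```text
time: 4.75
tool_pos: [0.4843, -0.2856, 0.0163]
ee_rot: [3.14, 0.001, 1.444]
wrist_force: [0.2, -1.0, -0.3]
width: 0.0655
finger_force: 0.0
```

Call:
carry_out([
  [180, [0, 0, 0], 0],
  [180, [0, 0, 0], 0],
])

```text
time: 4.95
tool_pos: [0.484, -0.2854, 0.0159]
ee_rot: [3.141, 0.0, 1.444]
wrist_force: [-0.1, -0.5, 2.0]
width: 0.0581
finger_force: 30.0
```

Call:
carry_out([
  [180, [0, 0, -20], 0],
  [180, [0, 0, -40], 0],
  [180, [0, 0, -40], 0],
  [180, [0, 0, -20], 0],
  [180, [20, 5, -10], 0],
  [180, [40, 9, 0], 0],
  [180, [40, 9, 0], 0],
  [180, [40, 9, 0], 0],
])

```text
time: 5.75
tool_pos: [0.5334, -0.1493, 0.1455]
ee_rot: [3.141, -0.0, 1.443]
wrist_force: [0.2, -0.4, -0.3]
width: 0.0577
finger_force: 30.0
```

Call:
carry_out([
  [180, [40, 9, 0], 0],
  [180, [40, 9, 0], 0],
  [180, [40, 9, 0], 0],
  [180, [40, 9, 0], 0],
  [180, [20, 6, 0], 0],
  [180, [0, 0, 0], 0],
  [180, [0, 0, 0], 0],
  [180, [0, 0, 0], 0],
])

```text
time: 6.55
tool_pos: [0.5972, 0.0216, 0.1453]
ee_rot: [-3.141, 0.001, 1.443]
wrist_force: [-1.0, -0.0, -0.4]
width: 0.058
finger_force: 30.0
```

Run:
```python
from h import *
o=robot.get_obs(); print(o['tool_pos'],o['ee_rot'],o['time'],o['width'],o['finger_force'],o['wrist_force'])
im,c=snap('wrist','w2.png')
print(proj(c,[.6095,.104,.014]))
```

```text
[0.5972189  0.02164975 0.14527368] [-3.14100088e+00  5.64401814e-04  1.44291040e+00] 6.55 0.057969812895267335 29.999706745147705 [-0.96034646 -0.02918308 -0.43252134]
(np.float64(317.8486587766738), np.float64(121.7158860800673))
```

View pics/w2.png

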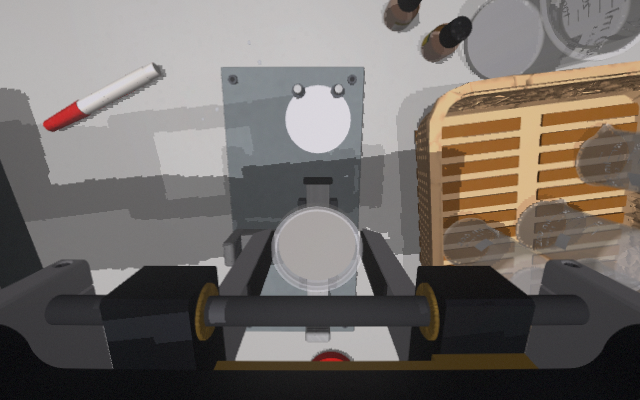

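The window is at about (318,119), with pins at (298,90) and (338,90). The dish is held level at (317,249), and the basket rim is to the right at about u=430.

Run:
```python
from h import *
im,c=load('w2.png')
g=cv2.cvtColor(im,cv2.COLOR_BGR2GRAY)
m=(g[70:170,270:365]>200).astype(np.uint8)
n,l,s,cc=cv2.connectedComponentsWithStats(m);k=1+s[1:,4].argmax();print(s[k])
cn=max(cv2.findContours((l==k).astype(np.uint8),0,1)[0],key=cv2.contourArea)
cn=cv2.convexHull(cn).reshape(-1,2)
p=np.array([onz(c,u+270,v+70,.014)[:2] for u,v in cn])
# lsq circle
A=np.c_[2*p,np.ones(len(p))];x=np.linalg.lstsq(A,(p**2).sum(1),rcond=None)[0];print('window',x[:2],'r',np.sqrt(x[2]+x[:2]@x[:2]))
a=np.radians(-7.2);R=np.array([[np.cos(a),-np.sin(a)],[np.sin(a),np.cos(a)]])
n=x[:2]
st=lambda q:(R.T@(np.array(q)[:2]-n)*1000).round(1)
for nm,u,v,z in[('plateTL',221,68,.014),('plateTR',364,67,.014),('pinL',298,90,.03),('pinR',338,90,.03),('rim@80',430,100,.08),('rim@80',418,140,.08),('nose',318,178,.034)]: print(nm,st(onz(c,u,v,z)))
# dish in hand
o=robot.get_obs();t=o['tool_pos'];print('tcp',st(t))
ci=cv2.HoughCircles(cv2.GaussianBlur(g[195:300,260:375],(3,3),0),cv2.HOUGH_GRADIENT,1,50,param1=80,param2=20,minRadius=35,maxRadius=50)
print(ci[0][:2]); 
u,v=ci[0][0][:2]; print('dish',st(onz(c,u+260,v+195,t[2]-.001)))
```

```text
[  16   16   64   67 3254]
window [0.60956065 0.10586388] r 0.032382315771014955
plateTL [-93.6  48.7]
plateTR [44.9 49. ]
pinL [-18.3  26.1]
pinR [18.9 26. ]
rim@80 [86.6 11.9]
rim@80 [ 79.8 -18.3]
nose [  0.1 -56. ]
tcp [ -1.6 -85.3]
[[55.5 55.5 44.9]]
dish [ -2.  -84.8]
```

Run:
```python
from h import *
im,c=load('scene.png'); i2,c2=load('w2.png')
# basket rim near-left corner: scene ray vs wrist ray
for s,w in [((321,149),(440,88)),((321,149),(432,100)),((323,152),(430,110))]:
    o1,d1=ray(c,*s);o2,d2=ray(c2,*w)
    t=np.linalg.lstsq(np.c_[d1,-d2],o2-o1,rcond=None)[0]
    print(o1+d1*t[0],o2+d2*t[1])
```

```text
[0.73190918 0.11563256 0.03441679] [0.72537528 0.11890793 0.03193276]
[0.7209359  0.10417565 0.04817372] [0.71244279 0.10854663 0.04503935]
[0.72184098 0.09623373 0.04002744] [0.71355652 0.10043622 0.0368994 ]
```

Call:
carry_out([
  [180, [40, 2, 0], 0],
  [180, [38, 0, 0], 0],
  [180, [0, 0, 40], 0],
  [180, [0, 0, 30], 0],
  [180, [0, 0, 25], 0],
  [180, [0, 0, 10], 0],
  [180, [0, 0, 0], 0],
  [180, [0, 0, 0], 0],
])

```text
time: 7.4
tool_pos: [0.6104, 0.0993, 0.0419]
ee_rot: [3.139, -0.0, 1.443]
wrist_force: [0.2, -0.1, -0.7]
width: 0.0575
finger_force: 30.0
```

Call:
carry_out([
  [180, [0, 0, 6], 0],
  [180, [-1, -1, 4], 0],
  [180, [0, 0, 1], 0],
  [180, [0, 0, 0.5], 0],
  [180, [0, 0, 0], 0],
])

```text
time: 7.9
tool_pos: [0.6084, 0.0989, 0.0299]
ee_rot: [3.141, 0.0, 1.444]
wrist_force: [-2.6, -0.8, 4.9]
width: 0.0579
finger_force: 30.0
```

Contact (4.9 N). I release slowly, since full opening is 94 mm, and rise.

Call:
carry_out([
  [60, [0, 0, 0], 0],
  [60, [0, 0, 0], 0],
  [60, [0, 0, 0], 0],
  [60, [0, 0, 0], 0],
  [60, [0, 0, 0], 0],
  [60, [0, 0, -20], 0],
  [60, [0, 0, -30], 0],
  [60, [0, 0, -40], 0],
])

```text
time: 8.7
tool_pos: [0.6068, 0.0989, 0.1174]
ee_rot: [-3.136, 0.001, 1.444]
wrist_force: [0.5, 0.8, 0.1]
width: 0.0718
finger_force: 0.0
```

Call:
carry_out([
  [60, [-40, 0, -30], 0],
  [60, [-40, 0, 0], 0],
  [60, [-20, 0, 0], 0],
  [255, [0, 0, 0], 0],
  [255, [0, 0, 0], 0],
  [255, [0, 0, 0], 0],
  [255, [0, 0, 0], 0],
  [255, [0, 0, 0], 0],
])

```text
time: 9.5
tool_pos: [0.5958, 0.0009, 0.1487]
ee_rot: [-3.141, -0.0, 1.446]
wrist_force: [-0.5, 0.4, 0.3]
width: 0.0354
finger_force: 0.0
```

Run:
```python
from h import *
o=robot.get_obs(); print(o['tool_pos'],o['ee_rot'],o['time'],o['width'],o['finger_force'],o['wrist_force'])
im,c=snap('wrist','w3.png')
```

```text
[0.59575289 0.00091363 0.14869805] [-3.14117644e+00 -2.72144475e-04  1.44564753e+00] 9.5 0.03535679082458441 0.0 [-0.52045686  0.39033075  0.34585181]
```

View pics/w3.png

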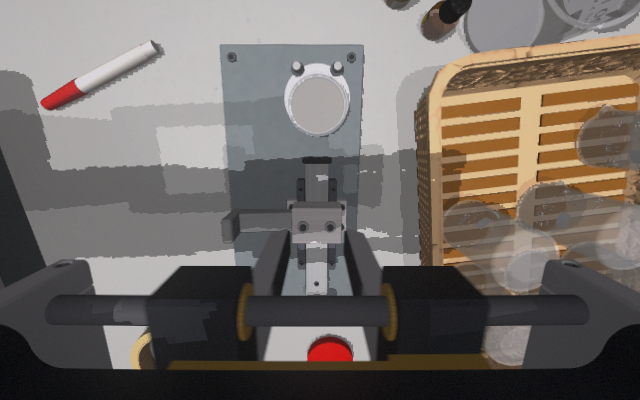

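Call:
carry_out([
  [255, [-40, 0, 0], 0],
  [255, [-40, 0.5, 0], 0],
  [255, [-40, 0, 0], 0],
  [255, [-25, 0, 0], 0],
  [255, [0, 0, 40], 0],
  [255, [0, 0, 40], 0],
  [255, [0, 0, 19], 0],
  [255, [0, 0, 0], 0],
])

```text
time: 10.35
tool_pos: [0.5751, -0.1428, 0.0455]
ee_rot: [-3.133, -0.002, 1.444]
wrist_force: [-0.3, 0.4, -0.5]
width: 0.0002
finger_force: 0.0
```

Call:
carry_out([
  [255, [0, 0, 0], 0],
  [255, [0, 0, 0], 0],
])

```text
time: 10.55
tool_pos: [0.5795, -0.1443, 0.0522]
ee_rot: [3.138, 0.001, 1.445]
wrist_force: [-0.4, -0.7, 0.4]
width: 0.0005
finger_force: 0.0
```

Call:
carry_out([
  [255, [8, 0, 0], 0],
  [255, [5, 0, 0], 0],
  [255, [3, 0, 0], 0],
  [255, [2, 0, 0], 0],
  [255, [2, 0, 0], 0],
  [255, [2, 0, 0], 0],
  [255, [2, 0, 0], 0],
])

```text
time: 11.25
tool_pos: [0.5812, -0.1208, 0.0505]
ee_rot: [3.141, 0.001, 1.444]
wrist_force: [-0.9, -2.9, 3.1]
width: 0.0005
finger_force: 1.6
```

Call:
carry_out([
  [255, [2, 0, 0], 0],
  [255, [2, 0, 0], 0],
  [255, [2, 0, 0], 0],
  [255, [2, 0, 0], 0],
])

```text
time: 11.65
tool_pos: [0.5822, -0.1122, 0.0501]
ee_rot: [3.141, 0.0, 1.444]
wrist_force: [0.4, -4.3, 2.8]
width: 0.0003
finger_force: 1.6
```

Call:
carry_out([
  [255, [1.5, 0, 0], 0],
  [255, [1.5, 0, 0], 0],
  [255, [1.5, 0, 0], 0],
  [255, [1, 0, 0], 0],
])

```text
time: 12.05
tool_pos: [0.5829, -0.1067, 0.05]
ee_rot: [3.141, -0.0, 1.444]
wrist_force: [1.2, -3.4, 2.2]
width: 0.0003
finger_force: 1.5
```

Call:
carry_out([
  [255, [1, 0, 0], 0],
  [255, [1, 0, 0], 0],
  [255, [1, 0, 0], 0],
])

```text
time: 12.35
tool_pos: [0.5832, -0.1039, 0.05]
ee_rot: [3.141, 0.0, 1.444]
wrist_force: [2.0, -4.5, 1.5]
width: 0.0009
finger_force: 1.7
```

Call:
carry_out([
  [255, [1, 0, 0], 0],
  [255, [1, 0, 0], 0],
])

```text
time: 12.55
tool_pos: [0.5834, -0.1019, 0.05]
ee_rot: [3.141, -0.0, 1.444]
wrist_force: [1.6, -3.5, 1.4]
width: 0.0005
finger_force: 1.6
```

Run:
```python
from h import *
im,c=snap('wrist','w4.png')
cr=im[0:200,210:390]
cv2.imwrite('pics/w4c.png',cv2.resize(cr,None,fx=3,fy=3,interpolation=cv2.INTER_CUBIC))
print(robot.get_obs()['wrist_force'])
```

```text
[ 1.4314074  -2.05659822  1.21185231]
```

View pics/w4c.png

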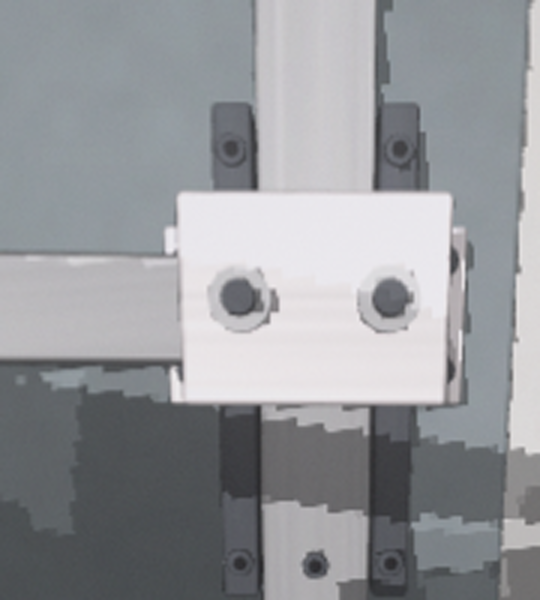

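This view shows only the bridge and bar; the nose is out of frame. I continue by force.

Call:
carry_out([
  [255, [1, 0, 0], 0],
  [255, [1, 0, 0], 0],
])

```text
time: 12.8
tool_pos: [0.5835, -0.0998, 0.0499]
ee_rot: [-3.142, -0.0, 1.444]
wrist_force: [1.6, -4.5, 1.4]
width: 0.0006
finger_force: 1.6
```

Call:
carry_out([
  [255, [1, 0, 0], 0],
  [255, [1, 0, 0], 0],
])

```text
time: 13.0
tool_pos: [0.5837, -0.0984, 0.0499]
ee_rot: [-3.142, 0.001, 1.444]
wrist_force: [0.8, -6.5, 0.6]
width: 0.0005
finger_force: 3.0
```

Call:
carry_out([
  [255, [0.7, 0, 0], 0],
  [255, [0.7, 0, 0], 0],
])

```text
time: 13.2
tool_pos: [0.5837, -0.0983, 0.05]
ee_rot: [-3.142, 0.004, 1.444]
wrist_force: [1.0, -9.0, -0.0]
width: 0.0004
finger_force: 4.3
```

Call:
carry_out([
  [255, [0, 0, 0], 0],
  [255, [0, 0, 0], 0],
  [255, [0, 0, 0], 0],
])

```text
time: 13.5
tool_pos: [0.5837, -0.0983, 0.0499]
ee_rot: [-3.141, 0.003, 1.444]
wrist_force: [1.4, -6.8, 0.5]
width: 0.0005
finger_force: 3.7
```

Call:
carry_out([
  [255, [-10, 0, 0], 0],
  [255, [-15, 0, 0], 0],
  [255, [0, 0, -40], 0],
  [255, [0, 0, -40], 0],
  [255, [0, -40, -20], 0],
  [255, [40, -40, 0], 0],
  [255, [40, -20, 0], 0],
  [255, [0, 0, 0], 0],
])

```text
time: 14.3
tool_pos: [0.4932, -0.0308, 0.1499]
ee_rot: [-3.139, -0.003, 1.449]
wrist_force: [0.8, -0.8, 0.3]
width: 0.0005
finger_force: 0.0
```

Run:
```python
from h import *
o=robot.get_obs(); print(o['tool_pos'],o['ee_rot'],o['time'])
im,c=snap('wrist','w5.png')
```

```text
[ 0.49317039 -0.03078251  0.149858  ] [-3.13931085 -0.0033506   1.44855292] 14.3
```

View pics/w5.png

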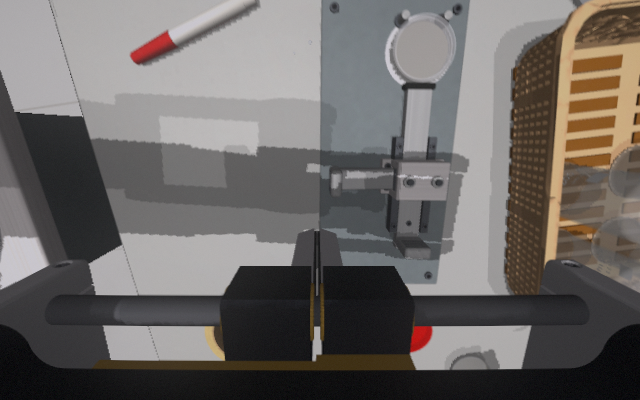

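The dish at (420,48) is held by the nose against both pins. The tab top is at about (336,174) and the bridge at (423,181).

Run:
```python
from h import *
im,c=load('w5.png')
a=np.radians(-7.2);R=np.array([[np.cos(a),-np.sin(a)],[np.sin(a),np.cos(a)]])
n=np.array([.6096,.1053]); st=lambda q:(R.T@(np.array(q)[:2]-n)*1000).round(1)
for nm,u,v,z in[('bridge',422,181,.058),('tab',336,180,.074),('tabL',330,180,.074),('dish',420,47,.029)]: print(nm,st(onz(c,u,v,z)))
g=cv2.cvtColor(im,cv2.COLOR_BGR2GRAY)
print(g[160:204:2,322:350:2])
t=robot.get_obs()['tool_pos'];print('tcp',st(t))
```

```text
bridge [  -1.1 -119.6]
tab [ -81.6 -116.3]
tabL [ -86.7 -116.3]
dish [-3.4  0.5]
[[ 69  70  71  71  70  70  72  70  69  69  69  70  69  71]
 [ 70  69  70  69  70  69  69  72  70  70  71  69  70  70]
 [ 70  72  70  71  70  70  70  71  69  68  69  67  69  69]
 [113  92 102 104  86  71  63  64  66  70  69  68  68  67]
 [113 112 112 110  63  60  63  61  58  58  58  62  60  60]
 [114 113 112 110  54  61  68  65  66  58  79  83 100 100]
 [112 115 114 108  60  72  84  84  81  80  84 104 116 160]
 [112 114 115 107  66 129 129 127 134 108  90 108 123 162]
 [110 113 111 104  64 131 159 156 147 123  92 109 140 165]
 [100  98 105  96  72 128 159 156 146 121  96 109 140 131]
 [ 71  71  70  69  69 129 158 153 146 119 100 110 110 110]
 [ 69  71  67  67  69 130 155 152 125 101  98 108 108 109]
 [ 69  70  68  65  72 131 158 150 110  78  96 109 110 109]
 [ 68  69  69  64  69 129 154 138  95  79  96 109 109 110]
 [ 70  69  68  64  55 109 121 110  84  79  92 105 106 105]
 [ 70  68  69  67  54  80  87  83  86  76  74  79  81  80]
 [ 70  68  68  69  54  79  87  86  83  79  74  71  70  68]
 [ 71  69  69  68  60  76  85  86  85  75  66  67  66  67]
 [ 70  70  68  68  69  68  73  71  73  71  66  68  67  66]
 [ 69  70  70  68  67  68  67  67  66  68  67  68  68  66]
 [ 67  70  67  69  68  68  68  66  67  69  68  66  68  67]
 [ 68  70  69  70  68  68  67  67  69  68  65  65  65  68]]
tcp [ -97.1 -151.5]
```

Call:
carry_out([
  [255, [0, -24, 0], 0],
  [255, [33, 0, 0], 0],
  [255, [0, 0, 40], 0],
  [255, [0, 0, 40], 0],
  [255, [0, 0, 16], 0],
  [255, [0, 0, 0], 0],
  [255, [0, 0, 0], 0],
  [255, [0, 0, 0], 0],
])

```text
time: 15.15
tool_pos: [0.4776, 0.0006, 0.0555]
ee_rot: [3.139, -0.0, 1.443]
wrist_force: [-0.4, -0.3, -0.3]
width: 0.0003
finger_force: 0.0
```

Run:
```python
from h import *
a=np.radians(-7.2);R=np.array([[np.cos(a),-np.sin(a)],[np.sin(a),np.cos(a)]])
n=np.array([.6096,.1053]); o=robot.get_obs();print((R.T@(o['tool_pos'][:2]-n)*1000).round(1),o['tool_pos'],o['wrist_force'])
```

```text
[-117.9 -120.4] [0.47755278 0.00059629 0.05554883] [-0.40319566 -0.25635926 -0.33559739]
```

Call:
carry_out([
  [255, [0, 6, 0], 0],
  [255, [0, 6, 0], 0],
  [255, [0, 4, 0], 0],
  [255, [0, 3, 0], 0],
  [255, [0, 2, 0], 0],
  [255, [0, 2, 0], 0],
  [255, [0, 2, 0], 0],
  [255, [0, 0, 0], 0],
])

```text
time: 15.95
tool_pos: [0.5009, -0.0019, 0.0538]
ee_rot: [-3.141, -0.0, 1.444]
wrist_force: [-0.7, 0.5, -1.1]
width: 0.0008
finger_force: 0.1
```

Call:
carry_out([
  [255, [0, 1, 0], 0],
  [255, [0, 1, 0], 0],
  [255, [0, 1, 0], 0],
  [255, [0, 1, 0], 0],
  [255, [0, 0, 0], 0],
])

```text
time: 16.45
tool_pos: [0.505, -0.0024, 0.0539]
ee_rot: [3.141, -0.0, 1.444]
wrist_force: [-0.8, 0.5, -0.1]
width: 0.0002
finger_force: 0.3
```

Call:
carry_out([
  [255, [0, 1, 0], 0],
  [255, [0, 1, 0], 0],
  [255, [0, 0, 0], 0],
])

```text
time: 16.75
tool_pos: [0.5071, -0.0027, 0.054]
ee_rot: [3.141, -0.0, 1.444]
wrist_force: [-1.6, 0.7, -0.3]
width: 0.0006
finger_force: 0.3
```

Call:
carry_out([
  [255, [0, 1, 0], 0],
  [255, [0, 1, 0], 0],
  [255, [0, 0, 0], 0],
])

```text
time: 17.05
tool_pos: [0.509, -0.0029, 0.054]
ee_rot: [3.141, -0.0, 1.444]
wrist_force: [-1.8, -0.7, 0.2]
width: 0.0006
finger_force: 0.3
```

Call:
carry_out([
  [255, [0, 1, 0], 0],
  [255, [0, 1, 0], 0],
  [255, [0, 0, 0], 0],
])

```text
time: 17.35
tool_pos: [0.511, -0.0032, 0.054]
ee_rot: [3.141, -0.0, 1.444]
wrist_force: [-0.8, -0.1, -0.8]
width: 0.0009
finger_force: 0.3
```

Call:
carry_out([
  [255, [0, 1, 0], 0],
  [255, [0, 1, 0], 0],
  [255, [0, 0, 0], 0],
])

```text
time: 17.65
tool_pos: [0.513, -0.0035, 0.054]
ee_rot: [3.141, -0.0, 1.444]
wrist_force: [0.1, 0.1, -0.7]
width: 0.0005
finger_force: 0.3
```

Call:
carry_out([
  [255, [0, 1, 0], 0],
  [255, [0, 1, 0], 0],
  [255, [0, 0, 0], 0],
])

```text
time: 17.95
tool_pos: [0.515, -0.0037, 0.054]
ee_rot: [3.141, -0.0, 1.444]
wrist_force: [-0.6, -1.0, -0.3]
width: 0.0004
finger_force: 0.3
```

Call:
carry_out([
  [255, [0, 1, 0], 0],
  [255, [0, 1, 0], 0],
  [255, [0, 0, 0], 0],
])

```text
time: 18.25
tool_pos: [0.5169, -0.0039, 0.054]
ee_rot: [3.141, -0.0, 1.444]
wrist_force: [-0.8, -0.5, -0.1]
width: 0.0
finger_force: 0.3
```

Call:
carry_out([
  [255, [0, 1, 0], 0],
  [255, [0, 1, 0], 0],
  [255, [0, 0, 0], 0],
])

```text
time: 18.55
tool_pos: [0.519, -0.0042, 0.054]
ee_rot: [3.141, -0.0, 1.444]
wrist_force: [-0.2, -0.2, 0.2]
width: 0.0004
finger_force: 0.3
```

Call:
carry_out([
  [255, [0, 1, 0], 0],
  [255, [0, 1, 0], 0],
  [255, [0, 0, 0], 0],
])

```text
time: 18.85
tool_pos: [0.5209, -0.0045, 0.054]
ee_rot: [3.141, -0.0, 1.444]
wrist_force: [-0.1, -0.6, -0.2]
width: 0.0005
finger_force: 0.3
```

Call:
carry_out([
  [255, [0, 1, 0], 0],
  [255, [0, 1, 0], 0],
  [255, [0, 0, 0], 0],
])

```text
time: 19.15
tool_pos: [0.5225, -0.0046, 0.0539]
ee_rot: [-3.141, -0.0, 1.444]
wrist_force: [-1.9, 0.9, 0.5]
width: 0.0004
finger_force: 1.0
```

Call:
carry_out([
  [255, [0, 0.5, 0], 0],
  [255, [0, 0.5, 0], 0],
  [255, [0, 0, 0], 0],
])

```text
time: 19.45
tool_pos: [0.5233, -0.0048, 0.0539]
ee_rot: [-3.141, -0.0, 1.444]
wrist_force: [-3.9, -0.1, 1.9]
width: 0.0003
finger_force: 1.8
```

Call:
carry_out([
  [255, [0, 0.5, 0], 0],
  [255, [0, 0.5, 0], 0],
  [255, [0, 0, 0], 0],
])

```text
time: 19.75
tool_pos: [0.5243, -0.0049, 0.0539]
ee_rot: [-3.141, -0.0, 1.444]
wrist_force: [-5.2, 0.7, 2.0]
width: 0.0005
finger_force: 2.5
```

Call:
carry_out([
  [255, [0, 0.5, 0], 0],
  [255, [0, 0.5, 0], 0],
  [255, [0, 0, 0], 0],
])

```text
time: 20.05
tool_pos: [0.525, -0.005, 0.0538]
ee_rot: [-3.14, -0.0, 1.444]
wrist_force: [-5.0, 0.7, 1.9]
width: 0.0002
finger_force: 2.8
```

Call:
carry_out([
  [255, [0, 0.5, 0], 0],
  [255, [0, 0.5, 0], 0],
  [255, [0, 0, 0], 0],
])

```text
time: 20.35
tool_pos: [0.5257, -0.0051, 0.0538]
ee_rot: [-3.139, -0.0, 1.444]
wrist_force: [-6.1, 0.9, 2.5]
width: 0.0003
finger_force: 3.2
```

Call:
carry_out([
  [255, [0, 0.5, 0], 0],
  [255, [0, 0.5, 0], 0],
  [255, [0, 0, 0], 0],
])

```text
time: 20.65
tool_pos: [0.5263, -0.0051, 0.0538]
ee_rot: [-3.138, -0.0, 1.444]
wrist_force: [-7.6, 0.4, 3.4]
width: 0.0006
finger_force: 3.7
```

Call:
carry_out([
  [255, [0, 0.5, 0], 0],
  [255, [0, 0.5, 0], 0],
  [255, [0, 0, 0], 0],
])

```text
time: 20.95
tool_pos: [0.5269, -0.0052, 0.0537]
ee_rot: [-3.137, 0.0, 1.444]
wrist_force: [-8.6, 0.7, 3.5]
width: 0.0004
finger_force: 4.2
```

Call:
carry_out([
  [255, [0, 0.5, 0], 0],
  [255, [0, 0.5, 0], 0],
  [255, [0, 0, 0], 0],
])

```text
time: 21.25
tool_pos: [0.5276, -0.0053, 0.0537]
ee_rot: [-3.137, 0.0, 1.444]
wrist_force: [-9.5, 0.7, 5.1]
width: 0.0006
finger_force: 4.7
```

Call:
carry_out([
  [255, [0, 0.5, 0], 0],
  [255, [0, 0.5, 0], 0],
  [255, [0, 0.5, 0], 0],
  [255, [0, 0, 0], 0],
])

```text
time: 21.65
tool_pos: [0.5285, -0.0054, 0.0537]
ee_rot: [-3.135, 0.0, 1.444]
wrist_force: [-10.5, 1.3, 6.2]
width: 0.0004
finger_force: 5.4
```

Call:
carry_out([
  [255, [0, 0.5, 0], 0],
  [255, [0, 0.5, 0], 0],
  [255, [0, 0, 0], 0],
])

```text
time: 21.95
tool_pos: [0.5291, -0.0055, 0.0536]
ee_rot: [-3.134, 0.0, 1.444]
wrist_force: [-11.0, 1.8, 6.0]
width: 0.0003
finger_force: 5.9
```

Run:
```python
from h import *
f=[]
for i in range(8):
    o=robot.get_obs();robot.snapshot('wrist');f.append(np.r_[o['wrist_force'],o['finger_force']])
print(np.round(f,1),np.mean(f,0))
```

```text
[[-11.    1.8   6.    5.9]
 [-11.4   1.1   6.1   5.9]
 [-11.4   1.2   5.5   5.9]
 [-11.4   0.7   5.8   5.9]
 [-10.9  -0.2   5.1   5.9]
 [-11.8   1.1   6.1   5.9]
 [-11.8   1.5   5.2   5.9]
 [-10.8   1.3   6.    5.9]] [-11.3256125    1.0748895    5.71977955   5.89036362]
```

Call:
carry_out([
  [255, [0, 0.5, 0], 0],
  [255, [0, 0.5, 0], 0],
  [255, [0, 0, 0], 0],
  [255, [0, 0, 0], 0],
])

```text
time: 22.75
tool_pos: [0.5297, -0.0055, 0.0536]
ee_rot: [-3.133, 0.0, 1.444]
wrist_force: [-12.8, 0.9, 7.1]
width: 0.0003
finger_force: 6.4
```

Run:
```python
from h import *
f=[]
for i in range(6):
    o=robot.get_obs();robot.snapshot('wrist');f.append(np.r_[o['wrist_force'],o['finger_force']])
print(np.mean(f,0))
```

```text
[-12.81151588   1.29806508   6.54768433   6.3898968 ]
```

Push is 12.8 N. I back away, rise, and check.

Call:
carry_out([
  [255, [0, -3, 0], 0],
  [255, [0, -5, 0], 0],
  [255, [0, -10, 0], 0],
  [255, [0, -20, 0], 0],
  [255, [0, 0, -30], 0],
  [255, [0, 0, -40], 0],
  [255, [-20, -10, -30], 0],
  [255, [0, 0, 0], 0],
])

```text
time: 23.85
tool_pos: [0.4857, -0.0214, 0.16]
ee_rot: [3.129, 0.001, 1.443]
wrist_force: [0.2, -0.7, -0.1]
width: 0.0006
finger_force: 0.0
```

Run:
```python
from h import *
o=robot.get_obs(); print(o['tool_pos'],o['time'],o['wrist_force'])
im,c=snap('wrist','w6.png')
a=np.radians(-7.2);R=np.array([[np.cos(a),-np.sin(a)],[np.sin(a),np.cos(a)]])
for p in ([0,0,.029],[-66,-119,.072]):
    q=R@np.array(p[:2])/1000+[.6096,.1053]; print(proj(c,[*q,p[2]]))
```

```text
[ 0.48565365 -0.02143256  0.16002827] 23.85 [ 0.18727412 -0.67240391 -0.1419726 ]
(np.float64(424.76702935750257), np.float64(59.154628641777805))
(np.float64(359.73786907809165), np.float64(189.07916113156176))
```

View pics/w6.png

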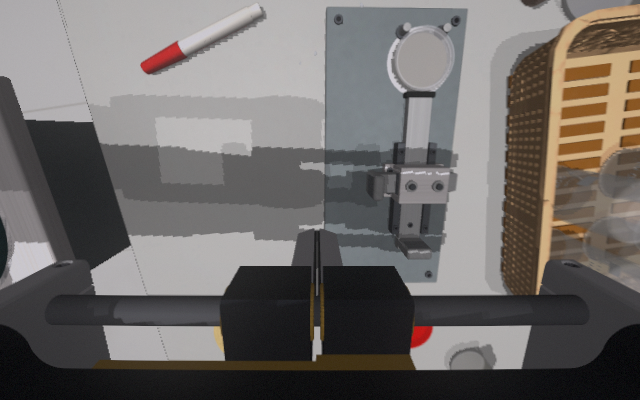

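The dish at (422,59) sits against the pins with the nose touching it. The wedge tab at (377,183) is driven in close to the bridge, so I hand in.

```bash
python3 -c "
from bench import robot
print(robot.close_job())"
```

```text
the job is handed in; nothing more can be done
None
```

The job is handed in, though no verdict came back: the dish is seated against both pins with the nose on it, the wedge was pushed in to about 12.8 N, everything is let go, and the last wrist view showed nothing shifted.

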